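Put the craft supplies back in their holders

TASK

Put the glue stick, the paint pot, the stapler and the tape dispenser away, each in the wooden holder made for its shape and size: the glue stick in the narrow deep cup, the paint pot in the wide shallow dish, the stapler in the shorter tray and the tape dispenser in the longer tray. Each must stand upright, fully down on its holder's floor and, in the trays, lined up with the tray. Leave the empty glass jar where it stands.

Things in the scene. Friction and masses are not known exactly. Their poses are not given: they have to be found in the camera images.
- glue_stick_c (a point): Glue stick standing on end: a smooth yellow and white cylinder 28 mm in diameter, 96 mm tall. The point is its centre, half-way up (48 mm above its base); z is its long axis. Stands upright on its base on the table at the start. Grip it across its diameter in its upper half.
- paint_pot_c (a point): Small squat pot of orange paint with a white screw lid (fixed shut): a cylinder 37 mm in diameter, 41 mm tall. The point is its centre, half-way up (20.5 mm above its base); z is its axis. Stands upright on its base on the table at the start. Grip it across its diameter by its upper 25 mm, so that the fingers clear the holder's lip.
- stapler_c (a point): Small teal desk stapler, 26 mm wide (its x), 120 mm long (its y), 52 mm tall. The point is the centre of these extents, 26 mm above its base. Upright on the table at the start. Its arm does not hinge here; it is 22 mm wide, from 29 to 52 mm above the base (the base is 7 mm thick): grip across the arm near the centre, fingertips at least 15 mm up.
- tape_dispenser_c (a point): Weighted blue desk tape dispenser with a roll, 37 mm wide (its x), 152 mm long (its y), 83 mm tall, about 0.55 kg. The point is the centre of these extents, 41.5 mm above its base. Upright on the table at the start. Grip it across its width at the centre, about 45 mm above its base, on the flat cheeks beside the roll (34 mm apart, up to 61 mm high), fingertips at least 15 mm up.
- holder_deep: Fixed narrow deep round cup of pale wood with a cork floor. The opening is 38 mm across at the floor and widens to 46 mm at the rim; wall 5 mm. The floor is 4 mm and the rim 29 mm above the table. Origin: centre of its underside, on the table. It is the holder of the glue stick.
- holder_shallow: Fixed wide shallow round dish of pale wood with a cork floor. The opening is 47 mm across at the floor and widens to 55 mm at the rim; wall 5 mm. The floor is 4 mm and the rim 14 mm above the table. Origin: centre of its underside, on the table. It is the holder of the paint pot.
- holder_short: Fixed rectangular tray of pale wood with a cork floor, the shorter and narrower of the two. Inside 40 mm (its x) by 134 mm (its y); lips 6 mm thick. The floor is 4 mm and the lips 14 mm above the table. Origin: centre of its underside, on the table. It is the holder of the stapler, which may face either end.
- holder_long: Fixed rectangular tray of pale wood with a cork floor, the longer and wider of the two. Inside 49 mm (its x) by 164 mm (its y); lips 6 mm thick. The floor is 4 mm and the lips 14 mm above the table. Origin: centre of its underside, on the table. It is the holder of the tape dispenser, which may face either end.
- jar_empty: Bystander: small empty clear glass jar, open at the top, 67 mm in diameter and 84 mm tall, loose, standing among the things. Origin: centre of its underside. It must stay where it is.
There are look-alikes about, which are no part of the job. There is more than one size of the part that bears tape_dispenser_c; the job needs the larger.

How it is judged (in metres and radians):
At the end, for the whole second after the job is handed in: Glue stick in the deep cup, paint pot in the shallow dish, stapler in the shorter tray, tape dispenser in the longer: each within 15 mm of the holder's centre, on its floor within 5 mm, upright within 0.12 rad; the long two along their trays within 0.2 rad, either way round (horizontal distance between glue_stick_c and holder_deep below 0.015 m and z of glue_stick_c in the frame of holder_deep between 0.047 and 0.057 m and angle between each of glue_stick_c, paint_pot_c, stapler_c, tape_dispenser_c's own z axis and vertical below 0.12 rad and horizontal distance between paint_pot_c and holder_shallow below 0.015 m and z of paint_pot_c in the frame of holder_shallow between 0.0195 and 0.0295 m and horizontal distance between stapler_c and holder_short below 0.015 m and z of stapler_c in the frame of holder_short between 0.025 and 0.035 m and angle between the y axis of stapler_c and the y axis of holder_short, either way round below 0.2 rad and horizontal distance between tape_dispenser_c and holder_long below 0.015 m and z of tape_dispenser_c in the frame of holder_long between 0.0405 and 0.0505 m and angle between the y axis of tape_dispenser_c and the y axis of holder_long, either way round below 0.2 rad); the robot touches nothing.
It fails at once if the glass jar is moved by more than 30 mm or tipped (distance of jar_empty from where it was at the start of the episode above 0.03 m or angle between jar_empty's own z axis and vertical above 0.3 rad).
It also fails if it takes over 102 s, if anything falls off the work surface, if the arm or the gripper's body presses on something with over 40 N, if the wrist force passes 120 N, or if a joint passes its speed limit or range.

ROBOT

A 6-joint arm with a two-finger parallel gripper is mounted at the origin on a cart in front of the work surface, level with it; the furniture and walls round the work are solid. World frame = base frame: x ahead of the robot, y to its left, z up, the work surface at z = 0. Lengths are in m, angles in degrees, forces in N, time in s.
With the tool pointing down it reaches from about 0.275 to 0.825 m from the base axis. Payload 4.9 kg.
Tool frame: the origin (TCP) lies at the very end of the fingers, on their centre line; the grasp point (between the pads) lies 19 mm behind it; z points along the fingers, y is the line along which they close (so a half turn about z gives the same grasp; the last joint's range is limited). The gripper opens to 85 mm and grips with 20 to 120 N. Pads are 22 mm wide; open, the fingers measure 114 mm over their backs; the gripper's body (76 mm by 85 mm) begins 54 mm behind the grasp point. The pads swing forward as they close: fully open they stand 13 mm farther back than shut.
Start: joints at [-83.377, 18.69, -11.035, 60.275, 0, 82.311], TCP at [0.136, -0.533, 0.231] pointing down, gripper open.
Joint ranges: [-152.03, 152.03], [-55.5, 102.48], [-74.3, 77.21], [-110.64, 120.58], [-84.22, 78.4], [-180, 180]. Speed limits (degrees/s): [147.25, 147.25, 180, 180, 180, 180].

INTERFACE

Orientations are given as a 3x3 rotation matrix whose columns are the frame's x, y, z axes.
In Python, from bench import manip gives the robot as it stands.
- The arm moves only by the tool jog_arm, never from a script. Its argument "rows" is a list of rows, each a list of 2 entries, a list of its own where there are three numbers: the shift along the tool's x, y, z in cm, then the turn about the tool's z in rad. A call has 1 to 5 rows; each row shifts and turns the commanded pose from where the row before left it, along the tool's axes as they then stand; what a row does not reach is not made up. A row lasts 1/12 s, in which the tool goes at most 41.7 mm and 7.16 degrees, less where a joint would pass 70% of its speed; a pose out of reach is approached as far as the arm can. A call is refused whole if a number of a shift passes 4.17 or a number of a turn 0.125, either way. A call with a gripper value outside its range is refused whole. "hand" is the finger opening in cm, from 0 to 8.54, set as the call begins (left out, the last holds). The fingers move at their own pace and stop on an object; "force" is the grip in N (left out, the last holds). Time passes only in rows, so rows that do not move let the fingers close. It gives the time, the measured TCP pose, the force, the opening and the grip force at its end, in the units of the state.
- manip.get_obs(): the state, without advancing time (a new reading comes with each control period).
- manip.capture(name): name is "scene" or "top" or "wrist"; returns the picture (400x640x3 uint8, red, green, blue); there is no depth.
- manip.camera_model(name): a dict with "camera_matrix" (3x3 intrinsics, pixels), "cam_to_world" (4x4, takes a point from camera to world coordinates). Camera axes: x right, y down, z forward; pixel columns grow to the right and rows downward; lengths in m; the calibration is good to about 2 mm. A picture is of the moment at which its call begins: read the wrist's pose just before it. camera_model takes no time and is no camera call; for the wrist camera it gives the pose at the moment of the call.
- manip.sign_off(): hands the job in; it is judged then, once.
Trained networks look in the newest picture that a camera, given by its name, has taken for a name from the list of things; names that differ only in an ending like _2 or _b are one class to them, and where a whole thing is asked for, a point or a joint stands for the part that bears it (a point fixed in the world has none). Each returns a list of dicts, best first, with "confidence" (0 to 1); they miss things now and then, are a little off and sometimes report something else, mostly with a low value. They report only what shows in the picture. A call takes as long as a camera call. They do not tell look-alikes from the thing itself.
- manip.search_frame(camera, query): "xy" ([column, row] in pixels, amid what is visible of it).
- manip.cut_out(camera, query): "pixels" (400x640 bool, what is visible of it) and "xy" ([column, row] in pixels, amid what is visible of it).
- manip.tip_of(camera, query): "xy" ([column, row] in pixels: a listed point, or the origin of a listed thing).
The state is a dict: "t": time; "joint_pos": joint angles; "qd": joint speeds; "tau": joint torques, N m; "tool_pos": TCP position; "eef_rot": TCP orientation; "contact_force": force on the tool from outside, world axes, zero at the start; "moment": the same for the moment, N m; "gripper_width": finger opening in m; "finger_force": force on a finger pad.
Only numpy, scipy, OpenCV 4.12 (cv2) and the standard library are available. Lean on these libraries where they do the work, as an engineer would, in place of code of your own. Each camera call takes 0.05 s, during which the arm holds its last target. There are 200 camera calls.

## Working session

There is one attempt and no reset: what is moved stays moved. The work goes in short steps, Python scripts to look and compute and a tool call to move; the robot and the scene stay as the last step left them, time stands still between calls to the robot, and variables do not carry over. Pictures are saved under pics/ and viewed, at most 18 in all, crops included, and the job is handed in when it is done.

Besides the shell and the picture viewer there is one more tool, called after "Call:" in YAML: its name, and indented under it one key for each argument. jog_arm: Moves the arm, as the interface text tells. Its arguments: {"type":"object","properties":{"rows":{"type":"array"},"hand":{"type":"number"},"force":{"type":"number"}},"required":["rows"]}

```bash
mkdir -p pics; ls
python3 - <<'E'
from bench import manip
import cv2,numpy as np
o=manip.get_obs();print(o['t'],o['tool_pos'],o['eef_rot'],o['gripper_width'])
for c in['scene','top']:
    im=manip.capture(c);cv2.imwrite(f'pics/{c}0.png',im[:,:,::-1])
    m=manip.camera_model(c);print(c,np.round(m['cam_to_world'],3).tolist(),np.round(m['camera_matrix'],1).tolist())
for q in['glue_stick_c','paint_pot_c','stapler_c','tape_dispenser_c','holder_deep','holder_shallow','holder_short','holder_long','jar_empty']:
    print(q,[(np.round(d['xy'],1).tolist(),round(d['confidence'],2)) for d in manip.tip_of('top',q)])
print(manip.get_obs()['t'])
E
```

```text
pics
0.0 [ 0.13590217 -0.53233122  0.23050792] [[ 9.68967941e-01  2.47186363e-01 -1.75987842e-04]
 [ 2.47186291e-01 -9.68966430e-01  1.73072340e-03]
 [ 2.57284911e-04 -1.72051727e-03 -9.99998487e-01]] 0.08556625765606997
scene [[0.89, -0.231, 0.394, -0.013], [-0.456, -0.462, 0.76, -0.941], [0.006, -0.856, -0.517, 0.731], [0.0, 0.0, 0.0, 1.0]] [[486.5, 0.0, 321.0], [0.0, 486.5, 201.6], [0.0, 0.0, 1.0]]
top [[-0.021, -0.993, 0.12, 0.296], [-1.0, 0.019, -0.023, 0.045], [0.02, -0.121, -0.992, 1.409], [0.0, 0.0, 0.0, 1.0]] [[513.9, 0.0, 309.2], [0.0, 513.9, 203.7], [0.0, 0.0, 1.0]]
glue_stick_c [([420.9, 223.5], 0.58)]
paint_pot_c [([342.5, 142.7], 0.7)]
stapler_c [([186.5, 230.0], 0.83), ([351.4, 212.5], 0.18)]
tape_dispenser_c [([239.5, 262.5], 0.57), ([256.6, 215.1], 0.56)]
holder_deep [([266.4, 145.4], 0.75)]
holder_shallow []
holder_short [([414.3, 163.4], 0.6)]
holder_long [([345.7, 144.5], 0.67)]
jar_empty [([301.5, 197.4], 0.6)]
0.55
```

View pics/top0.png

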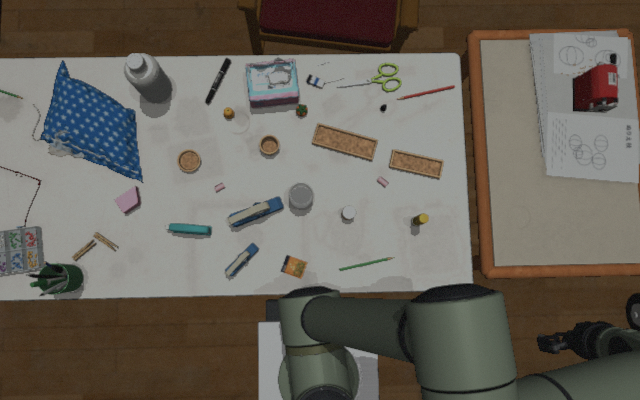

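View pics/scene0.png

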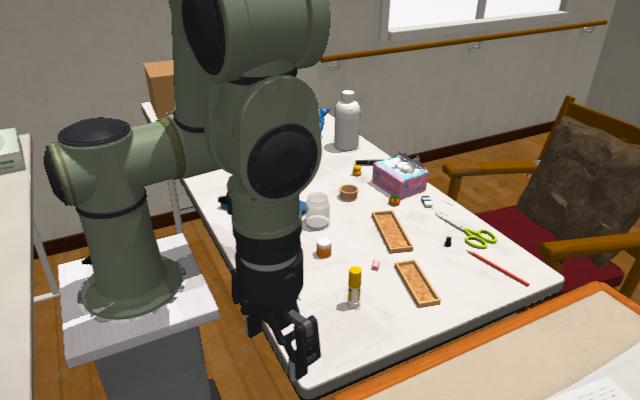

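```bash
python3 -c "
import cv2
a=cv2.imread('pics/top0.png')[90:310,150:450]
cv2.imwrite('pics/topc.png',cv2.resize(a,(800,587),interpolation=cv2.INTER_CUBIC))"
```

```text
(no output)
```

View pics/topc.png

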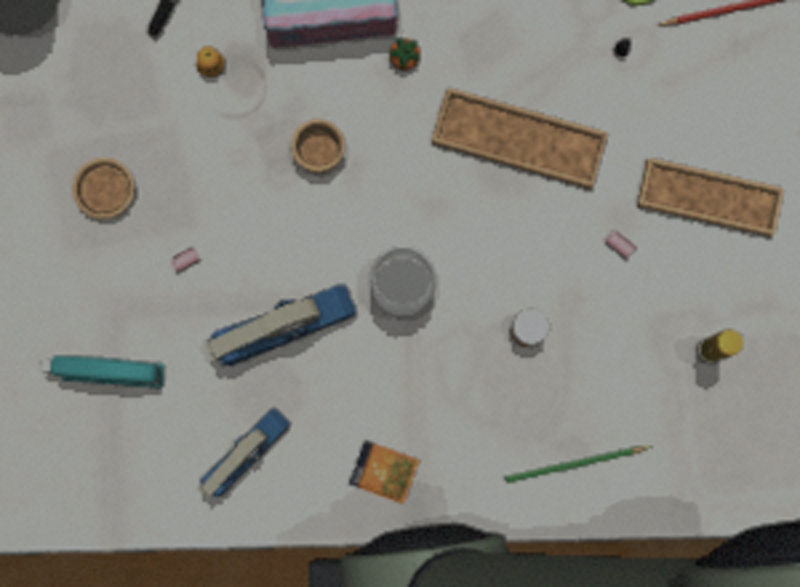

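The top view shows these candidates:
- **Glue stick:** yellow cylinder at (420,219). Only one.
- **Paint pot:** white lid at (348,213). The orange packet at (294,265) and the little orange thing at (229,113) are not pots.
- **Stapler:** teal, at (190,229). Only one.
- **Tape dispenser:** (256,213) is large and (241,260) is small. I choose the large one, beside the jar at (301,196).
- **Holders:** deep cup (269,145) with dark walls, shallow dish (189,160), long tray (345,142), short tray (416,163).

The close crop confirms this choice.

```bash
cat > h.py <<'E'
from bench import manip
import cv2,numpy as np
def ray(cam,xy,z,m=None):
    m=m or manip.camera_model(cam);K=np.array(m['camera_matrix']);T=np.array(m['cam_to_world'])
    xy=np.atleast_2d(np.asarray(xy,float))
    d=(np.linalg.inv(K)@np.c_[xy,np.ones(len(xy))].T).T@T[:3,:3].T
    o=T[:3,3];return (o+d*((z-o[2])/d[:,2])[:,None])[:,:2]
def proj(cam,P,m=None):
    m=m or manip.camera_model(cam);K=np.array(m['camera_matrix']);T=np.linalg.inv(np.array(m['cam_to_world']))
    p=np.atleast_2d(P)@T[:3,:3].T+T[:3,3];p=p@K.T;return p[:,:2]/p[:,2:]
def masks(cam,q):
    return [(d['confidence'],np.array(d['xy']),d['pixels']) for d in manip.cut_out(cam,q)]
def rect(cam,mask,z,m=None):
    ys,xs=np.nonzero(mask);w=ray(cam,np.c_[xs,ys],z,m)
    (c,s,a)=cv2.minAreaRect((w*1000).astype(np.float32))
    if s[0]<s[1]: s=s[::-1];a+=90
    return np.round(c,1),np.round(s,1),round((a+90)%180-90,1)   # mm, long/short, dir of long axis
E
python3 - <<'E'
from h import *
im=manip.capture('top')
Z=dict(glue_stick_c=.05,paint_pot_c=.03,stapler_c=.04,tape_dispenser_c=.05,holder_deep=.029,holder_shallow=.014,holder_short=.014,holder_long=.014,jar_empty=.08)
for q,z in Z.items():
    for c,xy,p in masks('top',q): print(q,round(c,2),xy.round(1),p.sum(),*rect('top',p,z))
m=manip.camera_model('wrist');o=manip.get_obs()
T=np.eye(4);T[:3,:3]=o['eef_rot'];T[:3,3]=o['tool_pos']
print((np.linalg.inv(T)@m['cam_to_world']).round(3).tolist(),np.round(m['camera_matrix'],1).tolist(),o['t'])
E
```

```text
glue_stick_c 0.64 [420.8 220.1] 168 [ 412.9 -279.2] [48.4 27.2] -64.9
paint_pot_c 0.59 [350.6 210.4] 162 [437.1 -91.6] [35.5 35.2] -1.7
stapler_c 0.83 [188.9 231.3] 404 [401.7 336.7] [119.7  25.6] 84.4
tape_dispenser_c 0.68 [243. 262.] 345 [316.  194.5] [106.3  24.2] -45.8
tape_dispenser_c 0.61 [255.1 210.5] 748 [444.3 160.1] [149.6  40.7] -68.4
holder_deep 0.77 [267.9 143.5] 302 [629.9 119.4] [52.  50.4] 89.1
holder_shallow 0.62 [189.1 158.5] 416 [593.  342.4] [62.  61.4] -44.7
holder_short 0.6 [415.8 163.7] 1080 [ 573.1 -285.5] [151.8  58.1] 76.0
holder_short 0.43 [253.5 211.4] 741 [446.8 163.7] [153.4  40.8] -67.6
holder_long 0.94 [342.8 142. ] 1403 [638.9 -88.8] [178.8  63.8] 73.2
jar_empty 0.92 [301.8 197.1] 489 [481.6  36.1] [65.9 57.5] -1.0
[[-0.0, -0.966, -0.259, 0.065], [1.0, 0.0, -0.002, 0.0], [0.002, -0.259, 0.966, -0.143], [0.0, 0.0, 0.0, 1.0]] [[336.6, 0.0, 324.5], [0.0, 336.6, 205.2], [0.0, 0.0, 1.0]] 1.05
```

```bash
cat >> h.py <<'E'
from scipy.optimize import minimize
def sil(cam,pts,m):
    u=proj(cam,pts,m);im=np.zeros((1600,2560),np.uint8)
    cv2.fillConvexPoly(im,cv2.convexHull((u*4+1.5).astype(np.float32)).round().astype(np.int32),255)
    return cv2.resize(im,(640,400),interpolation=cv2.INTER_AREA)/255.
def fitcyl(cam,mask,r,z0,z1,xy0,m=None):
    m=m or manip.camera_model(cam);t=np.linspace(0,2*np.pi,40);c=np.c_[np.cos(t),np.sin(t)]*r
    pts=lambda p:np.r_[np.c_[c+p,0*t+z0],np.c_[c+p,0*t+z1]]
    f=lambda p:np.abs(sil(cam,pts(p),m)-mask).sum()
    r_=minimize(f,xy0,method='Nelder-Mead',options=dict(initial_simplex=np.array(xy0)+np.array([[-.01,-.01],[.015,0],[0,.015]]),xatol=2e-4))
    return r_.x.round(4),r_.fun
def go(xy,yaw,z):
    "shift in current tool axes (cm), and turn (rad) to reach xy,yaw(deg),z ; also shift in final axes"
    o=manip.get_obs();R=o['eef_rot'];d=np.array([*xy,z])-o['tool_pos'];y0=np.degrees(np.arctan2(R[1,0],R[0,0]))
    a=np.radians(yaw);R1=np.array([[np.cos(a),np.sin(a),0],[np.sin(a),-np.cos(a),0],[0,0,-1]])
    print('t',round(o['t'],2),'yaw',y0.round(2),'now-axes',(R.T@d*100).round(2),'final-axes',(R1.T@d*100).round(2),'turn',np.radians((y0-yaw+180)%360-180).round(3))
E
python3 - <<'E'
from h import *
for q,r,z0,z1,p in[('glue_stick_c',.014,0,.096,(.413,-.279)),('paint_pot_c',.0185,0,.041,(.437,-.092)),('holder_deep',.028,0,.029,(.63,.119)),('holder_shallow',.0325,0,.014,(.593,.342)),('jar_empty',.0335,0,.084,(.48,.036))]:
    ms=masks('top',q)
    if ms: print(q,ms[0][2].sum(),*fitcyl('top',ms[0][2],r,z0,z1,p))
go((.41,-.28),75,.23)
E
```

```text
glue_stick_c 168 [ 0.4136 -0.2787] 20.019607843137255
paint_pot_c 162 [ 0.4384 -0.0923] 17.149019607843137
holder_deep 302 [0.6343 0.1199] 69.46274509803922
holder_shallow 416 [0.5938 0.3434] 52.63529411764706
jar_empty 489 [0.4824 0.0349] 111.2705882352941
t 1.3 yaw 14.31 now-axes [ 32.8  -17.74   0.13] final-axes [31.52 19.92  0.13] turn -1.059
```

Call:
jog_arm:
  rows:
    - [[3.28,-1.77,0],0]
    - [[3.28,-1.77,0],0]
    - [[3.28,-1.77,0],0]
    - [[3.28,-1.77,0],0]
    - [[3.28,-1.77,0],0]
  hand: 6.5

```text
t: 1.72
tool_pos: [0.2739, -0.4055, 0.2314]
eef_rot: [[0.969, 0.246, 0.0], [0.246, -0.969, -0.0], [0.0, 0.0, -1.0]]
contact_force: [1.8, -0.0, 0.1]
gripper_width: 0.0653
finger_force: 0.0
```

Call:
jog_arm:
  rows:
    - [[3.28,-1.77,0],0]
    - [[3.28,-1.77,0],0]
    - [[3.28,-1.77,0],0]
    - [[3.28,-1.77,0],0]
    - [[3.28,-1.77,0],0]

```text
t: 2.13
tool_pos: [0.4112, -0.2789, 0.2315]
eef_rot: [[0.969, 0.247, 0.0], [0.247, -0.969, -0.0], [0.0, 0.001, -1.0]]
contact_force: [0.1, -0.8, 0.5]
gripper_width: 0.065
finger_force: 0.0
```

Call:
jog_arm:
  rows:
    - [[0,0,0],-0.118]
    - [[0,0,0],-0.118]
    - [[0,0,0],-0.118]
    - [[0,0,0],-0.118]
    - [[0,0,0],-0.118]

```text
t: 2.55
tool_pos: [0.4102, -0.2801, 0.2313]
eef_rot: [[0.663, 0.749, 0.0], [0.749, -0.663, -0.0], [-0.0, 0.0, -1.0]]
contact_force: [0.2, 0.2, 0.2]
gripper_width: 0.065
finger_force: 0.0
```

Call:
jog_arm:
  rows:
    - [[0,0,0],-0.118]
    - [[0,0,0],-0.118]
    - [[0,0,0],-0.118]
    - [[0,0,0],-0.118]
    - [[0,0,0],0]

```text
t: 2.97
tool_pos: [0.41, -0.2804, 0.2313]
eef_rot: [[0.254, 0.967, 0.0], [0.967, -0.254, -0.0], [-0.0, 0.0, -1.0]]
contact_force: [0.5, 0.2, 0.0]
gripper_width: 0.065
finger_force: 0.0
```

Tracks very well. Check with the wrist camera.

Run:
```python
from h import *
m=manip.camera_model('wrist');im=manip.capture('wrist');cv2.imwrite('pics/w1.png',im[:,:,::-1])
for q,r,z0,z1,p in[('glue_stick_c',.014,0,.096,(.4136,-.2787))]:
    for c,xy,k in masks('wrist',q): print(q,c,xy,k.sum(),*fitcyl('wrist',k,r,z0,z1,p,m)); 
go((.4136,-.2787),75,.06)
```

```text
glue_stick_c 0.95 [324.4 183.4] 1071 [ 0.4114 -0.2761] 146.71372549019605
t 3.07 yaw 74.99 now-axes [ 0.26  0.3  17.13] final-axes [ 0.25  0.3  17.13] turn -0.0
```

View pics/w1.png

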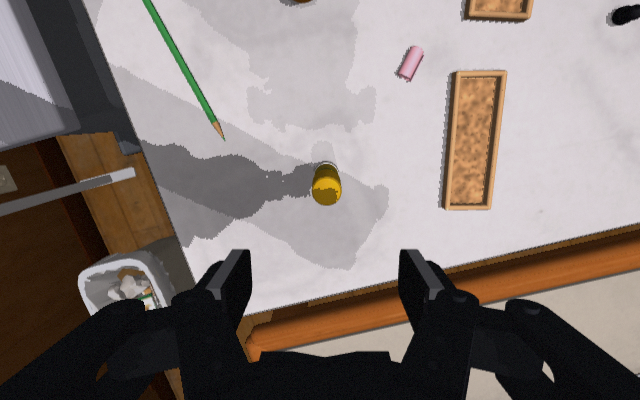

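The wrist view shows the glue stick top at (325,184), and the short tray at (475,140). The fit agrees with the top camera to 3 mm, so I'll grasp it.

Call:
jog_arm:
  rows:
    - [[0.4,0.15,3],0]
    - [[0,0,4],0]
    - [[0,0,4],0]
    - [[0,0,4],0]
    - [[0,0,3],0]

```text
t: 3.48
tool_pos: [0.4116, -0.276, 0.0488]
eef_rot: [[0.259, 0.966, -0.001], [0.966, -0.259, 0.001], [0.001, -0.002, -1.0]]
contact_force: [-0.9, -0.8, -0.1]
gripper_width: 0.0647
finger_force: 0.0
```

Call:
jog_arm:
  rows:
    - [[0,0,0],0]
    - [[0,0,0],0]
    - [[0,0,0],0]
    - [[0,0,0],0]
    - [[0,0,0],0]
  hand: 0
  force: 50

```text
t: 3.9
tool_pos: [0.414, -0.2782, 0.0534]
eef_rot: [[0.256, 0.967, 0.003], [0.967, -0.256, -0.003], [-0.002, 0.004, -1.0]]
contact_force: [-0.6, 0.2, -0.3]
gripper_width: 0.0258
finger_force: 49.0
```

Call:
jog_arm:
  rows:
    - [[0,0,0],0]
    - [[0,0,-2],0]
    - [[0,0,-3],0]
    - [[0,0,-3],0]
    - [[0,0,-3],0]

```text
t: 4.32
tool_pos: [0.4124, -0.2768, 0.1633]
eef_rot: [[0.256, 0.967, 0.001], [0.967, -0.256, -0.0], [-0.0, 0.001, -1.0]]
contact_force: [0.1, -0.2, -0.5]
gripper_width: 0.0259
finger_force: 49.3
```

Run:
```python
from h import *
go((.55,.115),75,.16)
go((.634,.12),75,.16)
```

```text
t 4.32 yaw 75.15 now-axes [41.4   3.26  0.32] final-axes [41.4   3.15  0.33] turn 0.003
t 4.32 yaw 75.15 now-axes [44.03 11.25  0.33] final-axes [44.06 11.13  0.33] turn 0.003
```

Call:
jog_arm:
  rows:
    - [[3.67,0.94,0],0]
    - [[3.67,0.94,0],0]
    - [[3.67,0.94,0],0]
    - [[3.67,0.94,0],0]
    - [[3.67,0.94,0],0]

```text
t: 4.73
tool_pos: [0.5059, -0.1101, 0.1625]
eef_rot: [[0.257, 0.966, 0.002], [0.966, -0.257, -0.001], [-0.0, 0.002, -1.0]]
contact_force: [0.2, -1.0, -0.7]
gripper_width: 0.0259
finger_force: 49.2
```

Call:
jog_arm:
  rows:
    - [[3.67,0.94,0],0]
    - [[3.67,0.94,0],0]
    - [[3.67,0.94,0],0]
    - [[3.67,0.94,0],0]
    - [[0,0,0],0]

```text
t: 5.15
tool_pos: [0.582, 0.0264, 0.1624]
eef_rot: [[0.25, 0.968, 0.004], [0.968, -0.25, 0.002], [0.003, 0.004, -1.0]]
contact_force: [-0.2, -1.2, -0.1]
gripper_width: 0.0259
finger_force: 49.3
```

Run:
```python
from h import *
m=manip.camera_model('wrist');im=manip.capture('wrist')
for c,xy,k in masks('wrist','holder_deep'):
  print(c,xy,k.sum(),*rect('wrist',k,.029,m),*fitcyl('wrist',k,.028,0,.029,(.632,.12),m))
u=proj('wrist',np.array([[.634,.12,.029]]),m)[0];print(u)
cv2.circle(im,tuple(int(v) for v in u),2,(255,0,0),-1)
cv2.imwrite('pics/w2.png',im[:,:,::-1])
go((.634,.12),75,.10)
```

```text
0.73 [353.2  60.8] 4211 [629.4 121.5] [52.7 52.6] -14.5 [0.6289 0.1209] 412.78431372549016
[359.74639986  63.43750083]
t 5.25 yaw 75.33 now-axes [10.87  2.8   6.18] final-axes [10.88  2.74  6.18] turn 0.006
```

View pics/w2.png

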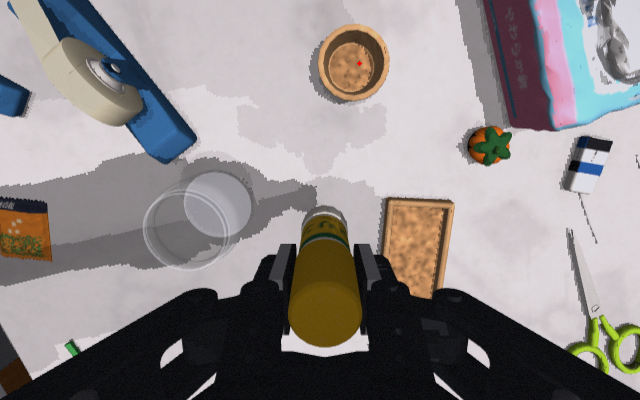

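Cup rim centre is at (353,61) in the wrist view, which gives a fused position of (0.6295, 0.1205). The jar is at (200,220), well clear.

Call:
jog_arm:
  rows:
    - [[3.6,0.78,0],0]
    - [[3.6,0.78,0],0]
    - [[3.6,0.79,0],0]
    - [[0,0,3],0]
    - [[0,0,2],0]

```text
t: 5.67
tool_pos: [0.6304, 0.1194, 0.1114]
eef_rot: [[0.255, 0.967, 0.003], [0.967, -0.255, -0.0], [0.001, 0.003, -1.0]]
contact_force: [-0.5, -0.8, -1.6]
gripper_width: 0.026
finger_force: 49.3
```

Call:
jog_arm:
  rows:
    - [[0,0,0],0]
    - [[0,0,0],0]

```text
t: 5.83
tool_pos: [0.6278, 0.1177, 0.1107]
eef_rot: [[0.258, 0.966, -0.003], [0.966, -0.258, -0.0], [-0.001, -0.003, -1.0]]
contact_force: [-0.2, -0.3, 0.1]
gripper_width: 0.0257
finger_force: 49.3
```

Run:
```python
from h import *
go((.6295,.1205),75,.056)
```

```text
t 5.83 yaw 75.06 now-axes [0.32 0.1  5.47] final-axes [0.32 0.09 5.47] turn 0.001
```

Call:
jog_arm:
  rows:
    - [[0.2,0.05,1.5],0]
    - [[0,0,1.5],0]
    - [[0,0,1.5],0]
    - [[0,0,0.6],0]
    - [[0,0,0.3],0]

```text
t: 6.25
tool_pos: [0.6303, 0.1199, 0.0579]
eef_rot: [[0.258, 0.966, 0.0], [0.966, -0.258, -0.0], [-0.0, 0.0, -1.0]]
contact_force: [0.1, 0.7, -0.3]
gripper_width: 0.0262
finger_force: 49.3
```

Call:
jog_arm:
  rows:
    - [[0,0,0.1],0]
    - [[0,0,0],0]

```text
t: 6.42
tool_pos: [0.631, 0.1205, 0.0575]
eef_rot: [[0.257, 0.966, 0.002], [0.966, -0.257, 0.0], [0.001, 0.002, -1.0]]
contact_force: [0.3, -0.8, -1.0]
gripper_width: 0.0261
finger_force: 49.3
```

Lower slowly to contact, then release and rise.

Call:
jog_arm:
  rows:
    - [[0,0,0.1],0]
    - [[0,0,0.1],0]
    - [[0,0,0],0]

```text
t: 6.67
tool_pos: [0.6314, 0.1209, 0.0569]
eef_rot: [[0.256, 0.967, 0.003], [0.967, -0.256, -0.0], [0.001, 0.003, -1.0]]
contact_force: [-2.4, -0.7, 8.9]
gripper_width: 0.0255
finger_force: 50.5
```

Call:
jog_arm:
  rows:
    - [[0,0,0],0]
    - [[0,0,0],0]
    - [[0,0,0],0]
    - [[0,0,0],0]
  hand: 5.5

```text
t: 7.0
tool_pos: [0.6303, 0.1209, 0.0543]
eef_rot: [[0.256, 0.967, 0.0], [0.967, -0.256, 0.0], [0.0, 0.0, -1.0]]
contact_force: [0.3, 0.4, -0.9]
gripper_width: 0.0549
finger_force: 0.0
```

Call:
jog_arm:
  rows:
    - [[0,0,-3],0]
    - [[0,0,-3.5],0]
    - [[0,0,-3.5],0]
    - [[0,0,-3],0]
    - [[0,0,-3],0]

```text
t: 7.42
tool_pos: [0.6302, 0.1209, 0.216]
eef_rot: [[0.256, 0.967, 0.0], [0.967, -0.256, 0.0], [0.0, 0.0, -1.0]]
contact_force: [1.0, 1.0, -0.4]
gripper_width: 0.0549
finger_force: 0.0
```

Run:
```python
from h import *
m=manip.camera_model('wrist');im=manip.capture('wrist');cv2.imwrite('pics/w3.png',im[:,:,::-1])
for c,xy,k in masks('wrist','glue_stick_c'):
  print(c,xy,k.sum(),*fitcyl('wrist',k,.014,.004,.1,(.63,.12),m),ray('wrist',xy,.1,m))
go((.41,-.095),75,.21)
go((.4384,-.0923),75,.21)
```

```text
0.72 [324.4 191.9] 1277 [0.6301 0.1214] 155.8313725490196 [[0.63143264 0.12756121]]
t 7.52 yaw 75.17 now-axes [-26.63 -16.08   0.8 ] final-axes [-26.67 -15.99   1.04] turn 0.003
t 7.52 yaw 75.17 now-axes [-25.64 -13.4    0.83] final-axes [-25.68 -13.32   1.04] turn 0.003
```

View pics/w3.png

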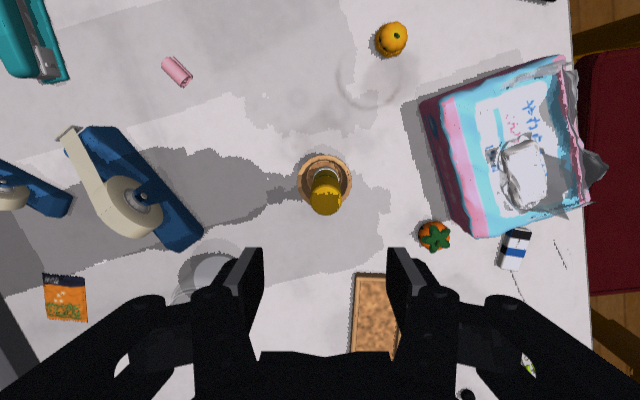

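The glue stick stands in the cup at (325,185). Paint pot next.

Call:
jog_arm:
  rows:
    - [[-3.2,-1.67,0],0]
    - [[-3.2,-1.67,0],0]
    - [[-3.2,-1.67,0],0]
    - [[-3.2,-1.67,0],0]
    - [[-3.2,-1.67,0],0]
  hand: 7

```text
t: 7.93
tool_pos: [0.5068, -0.0131, 0.2133]
eef_rot: [[0.256, 0.967, -0.001], [0.967, -0.256, 0.0], [-0.0, -0.001, -1.0]]
contact_force: [1.0, -1.4, 0.9]
gripper_width: 0.0696
finger_force: 0.0
```

Call:
jog_arm:
  rows:
    - [[-3.2,-1.67,0],0]
    - [[-3.2,-1.67,0],0]
    - [[-3.2,-1.67,0],0]
    - [[0,0,0],0]
    - [[0,0,0],0]

```text
t: 8.35
tool_pos: [0.4344, -0.0933, 0.2139]
eef_rot: [[0.259, 0.966, -0.001], [0.966, -0.259, 0.0], [0.0, -0.001, -1.0]]
contact_force: [0.9, 0.0, -0.1]
gripper_width: 0.0699
finger_force: 0.0
```

Run:
```python
from h import *
m=manip.camera_model('wrist');im=manip.capture('wrist')
for c,xy,k in masks('wrist','paint_pot_c'):
  print(c,xy,k.sum(),*rect('wrist',k,.041,m),*fitcyl('wrist',k,.0185,0,.041,(.438,-.092),m))
go((.4384,-.0923),75,.009)
```

```text
0.96 [322.5 179.5] 1228 [437.4 -89. ] [39.  35.4] 56.6 [ 0.4367 -0.0907] 107.09019607843138
t 8.45 yaw 75.15 now-axes [ 0.04  0.24 20.51] final-axes [ 0.05  0.24 20.51] turn 0.003
```

Call:
jog_arm:
  rows:
    - [[0.15,0.07,4],0]
    - [[0,0,4],0]
    - [[0,0,4],0]
    - [[0,0,4],0]
    - [[0,0,3.6],0]

```text
t: 8.87
tool_pos: [0.4371, -0.0897, 0.0161]
eef_rot: [[0.253, 0.967, 0.0], [0.967, -0.253, 0.0], [0.0, 0.0, -1.0]]
contact_force: [0.8, 0.1, 0.2]
gripper_width: 0.0698
finger_force: 0.0
```

Call:
jog_arm:
  rows:
    - [[0,0,0],0]
    - [[0,0,0],0]
    - [[0,0,0],0]
    - [[0,0,0],0]
    - [[0,0,0],0]
  hand: 0

```text
t: 9.28
tool_pos: [0.4388, -0.0916, 0.0205]
eef_rot: [[0.256, 0.967, 0.004], [0.967, -0.256, -0.002], [-0.001, 0.005, -1.0]]
contact_force: [-0.3, 0.6, 0.3]
gripper_width: 0.0355
finger_force: 49.8
```

Call:
jog_arm:
  rows:
    - [[0,0,0],0]
    - [[0,0,-3],0]
    - [[0,0,-4],0]
    - [[0,0,-4],0]
    - [[0,0,-2],0]

```text
t: 9.7
tool_pos: [0.4387, -0.0919, 0.1535]
eef_rot: [[0.256, 0.967, 0.006], [0.967, -0.256, -0.002], [-0.001, 0.007, -1.0]]
contact_force: [1.1, -0.7, -0.1]
gripper_width: 0.0354
finger_force: 50.2
```

Run:
```python
from h import *
go((.5938,.3434),75,.15)
```

```text
t 9.7 yaw 75.15 now-axes [46.05  3.84  0.34] final-axes [46.06  3.72  0.35] turn 0.003
```

Call:
jog_arm:
  rows:
    - [[3.54,0.3,0],0]
    - [[3.54,0.3,0],0]
    - [[3.54,0.3,0],0]
    - [[3.54,0.3,0],0]
    - [[3.54,0.3,0],0]

```text
t: 10.12
tool_pos: [0.4972, 0.0777, 0.1498]
eef_rot: [[0.257, 0.966, 0.003], [0.966, -0.257, -0.0], [0.001, 0.002, -1.0]]
contact_force: [1.1, -0.5, -0.1]
gripper_width: 0.0355
finger_force: 50.2
```

Call:
jog_arm:
  rows:
    - [[3.54,0.3,0],0]
    - [[3.54,0.3,0],0]
    - [[3.54,0.3,0],0]
    - [[3.54,0.3,0],0]
    - [[3.54,0.3,0],0]

```text
t: 10.53
tool_pos: [0.5568, 0.2453, 0.1497]
eef_rot: [[0.256, 0.967, 0.002], [0.967, -0.256, 0.0], [0.001, 0.002, -1.0]]
contact_force: [0.4, -0.7, -0.7]
gripper_width: 0.0353
finger_force: 50.2
```

Call:
jog_arm:
  rows:
    - [[0,0,0],0]
    - [[0,0,0],0]

```text
t: 10.7
tool_pos: [0.5566, 0.2451, 0.149]
eef_rot: [[0.253, 0.967, 0.001], [0.967, -0.253, 0.0], [0.001, 0.001, -1.0]]
contact_force: [0.7, -0.9, 0.0]
gripper_width: 0.0352
finger_force: 50.2
```

Run:
```python
from h import *
m=manip.camera_model('wrist');im=manip.capture('wrist');cv2.imwrite('pics/w4.png',im[:,:,::-1])
for c,xy,k in masks('wrist','holder_shallow'):
  print(c,xy,k.sum(),*rect('wrist',k,.014,m),*fitcyl('wrist',k,.0325,0,.014,(.593,.343),m))
go((.5935,.343),75,.023)
```

```text
0.86 [335.6  60. ] 5724 [591.4 344.1] [62.8 62.1] -82.9 [0.591  0.3441] 371.8627450980392
t 10.8 yaw 75.16 now-axes [10.65  1.08 12.57] final-axes [10.64  1.05 12.57] turn 0.003
```

View pics/w4.png

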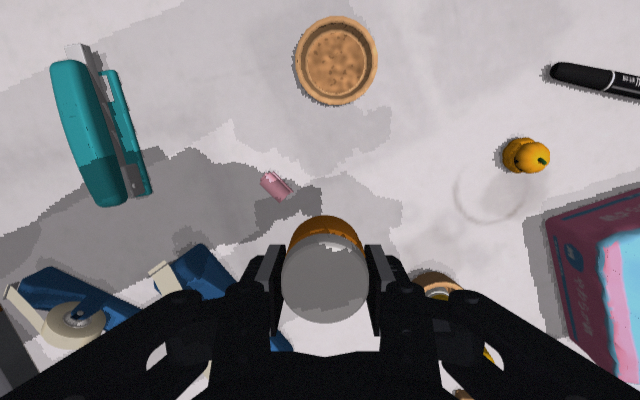

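Dish rim centre is at (336,60), giving (0.592, 0.3435).

Call:
jog_arm:
  rows:
    - [[3.55,0.3,0],0]
    - [[3.55,0.3,0],0]
    - [[3.56,0.3,0],0]
    - [[0,0,4],0]
    - [[0,0,4],0]

```text
t: 11.22
tool_pos: [0.5962, 0.346, 0.0714]
eef_rot: [[0.256, 0.967, 0.009], [0.967, -0.256, 0.004], [0.006, 0.008, -1.0]]
contact_force: [-0.2, -1.0, -1.3]
gripper_width: 0.0354
finger_force: 50.2
```

Call:
jog_arm:
  rows:
    - [[0,0,2],0]
    - [[0,0,1.5],0]
    - [[0,0,0.5],0]
    - [[0,0,0.2],0]
    - [[0,0,0],0]

```text
t: 11.63
tool_pos: [0.5928, 0.3433, 0.0271]
eef_rot: [[0.257, 0.966, 0.001], [0.966, -0.257, 0.0], [0.0, 0.0, -1.0]]
contact_force: [0.1, -0.4, -0.5]
gripper_width: 0.0352
finger_force: 50.2
```

Call:
jog_arm:
  rows:
    - [[0,0,0],0]

```text
t: 11.72
tool_pos: [0.5935, 0.344, 0.0281]
eef_rot: [[0.257, 0.966, 0.002], [0.966, -0.257, 0.001], [0.002, 0.002, -1.0]]
contact_force: [0.7, 0.0, -0.2]
gripper_width: 0.035
finger_force: 50.2
```

Call:
jog_arm:
  rows:
    - [[0,0,0.2],0]
    - [[0,0,0.2],0]
    - [[0,0,0],0]

```text
t: 11.97
tool_pos: [0.5932, 0.3445, 0.0234]
eef_rot: [[0.256, 0.967, 0.002], [0.967, -0.256, 0.001], [0.001, 0.002, -1.0]]
contact_force: [1.3, 0.6, 1.6]
gripper_width: 0.0353
finger_force: 50.6
```

Call:
jog_arm:
  rows:
    - [[0,0,0.1],0]
    - [[0,0,0],0]

```text
t: 12.13
tool_pos: [0.5933, 0.3445, 0.0233]
eef_rot: [[0.256, 0.967, 0.002], [0.967, -0.256, 0.001], [0.001, 0.002, -1.0]]
contact_force: [-1.3, -0.7, 7.6]
gripper_width: 0.0352
finger_force: 51.2
```

Call:
jog_arm:
  rows:
    - [[0,0,0],0]
    - [[0,0,0],0]
    - [[0,0,0],0]
    - [[0,0,0],0]
  hand: 6

```text
t: 12.47
tool_pos: [0.592, 0.3442, 0.021]
eef_rot: [[0.256, 0.967, -0.001], [0.967, -0.256, -0.0], [-0.0, -0.0, -1.0]]
contact_force: [-1.6, 0.3, -0.7]
gripper_width: 0.0602
finger_force: 0.0
```

Call:
jog_arm:
  rows:
    - [[0,0,-3],0]
    - [[0,0,-4],0]
    - [[0,0,-4],0]
    - [[0,0,-4],0]
    - [[0,0,-4],0]

```text
t: 12.88
tool_pos: [0.5918, 0.344, 0.2129]
eef_rot: [[0.256, 0.967, -0.001], [0.967, -0.256, -0.0], [-0.0, -0.001, -1.0]]
contact_force: [0.7, 0.4, -1.3]
gripper_width: 0.0601
finger_force: 0.0
```

Run:
```python
from h import *
m=manip.camera_model('wrist');im=manip.capture('wrist')
for c,xy,k in masks('wrist','paint_pot_c'):
  print(c,xy,k.sum(),*rect('wrist',k,.045,m),*fitcyl('wrist',k,.0185,.004,.045,(.592,.344),m))
go((.4017,.3367),84.4,.21)
```

```text
0.78 [320.6 185.8] 1358 [592.8 346.5] [41.1 36.7] 75.2 [0.5923 0.3442] 61.364705882352936
0.3 [310.6 171.2] 1593 [592.5 350.2] [56.9 56.4] 22.7 [0.5815 0.3565] 1655.4588235294118
t 12.98 yaw 75.17 now-axes [ -5.88 -18.56   0.74] final-axes [ -2.82 -19.25   0.98] turn -0.161
```

The pot sits in the dish, within about 1 mm of centre. Stapler next.

Call:
jog_arm:
  rows:
    - [[-1.2,-3.7,0],0]
    - [[-1.2,-3.7,0],0]
    - [[-1.2,-3.7,0],0]
    - [[-1.2,-3.7,0],0]
    - [[-1.1,-3.7,0],0]

```text
t: 13.4
tool_pos: [0.3961, 0.3339, 0.2104]
eef_rot: [[0.257, 0.967, -0.001], [0.967, -0.257, -0.0], [-0.001, -0.001, -1.0]]
contact_force: [0.7, 1.0, 0.8]
gripper_width: 0.0599
finger_force: 0.0
```

Call:
jog_arm:
  rows:
    - [[0,0,0],-0.08]
    - [[0,0,0],-0.08]
    - [[0,0,0],0]
    - [[0,0,0],0]

```text
t: 13.73
tool_pos: [0.3983, 0.3346, 0.211]
eef_rot: [[0.101, 0.995, -0.0], [0.995, -0.101, -0.0], [-0.0, -0.0, -1.0]]
contact_force: [-0.2, 0.4, 0.8]
gripper_width: 0.06
finger_force: 0.0
```

Run:
```python
from h import *
m=manip.camera_model('wrist');im=manip.capture('wrist')
for z in (.007,.03,.052):
  for c,xy,k in masks('wrist','stapler_c'): print(z,c,xy,k.sum(),*rect('wrist',k,z,m))
t=manip.tip_of('wrist','stapler_c');print([(d['confidence'],d['xy'],ray('wrist',d['xy'],.026,m)) for d in t])
o=manip.get_obs();print(o['tool_pos'])
# draw model box
def box(cx,cy,yaw,w,l,z):
    a=np.radians(yaw);u=np.array([np.cos(a),np.sin(a)]);v=np.array([-u[1],u[0]])
    return np.array([[*(np.array([cx,cy])+s*l/2*u+t*w/2*v),z] for s,t in((1,1),(1,-1),(-1,-1),(-1,1))])
for w,z,col in((.026,0.0,(255,0,0)),(.022,.052,(0,255,0))):
    cv2.polylines(im,[proj('wrist',box(.4017,.3367,84.4,w,.12,z),m).round().astype(np.int32)],1,col,1)
cv2.imwrite('pics/w5.png',cv2.resize(im[20:320,140:540,::-1],(800,600)))
```

```text
0.007 0.78 [326.7 175.9] 2912 [402.3 337. ] [132.7  27. ] 84.2
0.03 0.78 [326.7 175.9] 2912 [402.4 341.1] [123.9  25.2] 84.2
0.052 0.78 [326.7 175.9] 2912 [402.5 345. ] [115.5  23.5] 84.2
[(0.65, [328.9, 172.9], array([[0.4030387 , 0.34447821]]))]
[0.39866784 0.33444586 0.2110125 ]
```

View pics/w5.png

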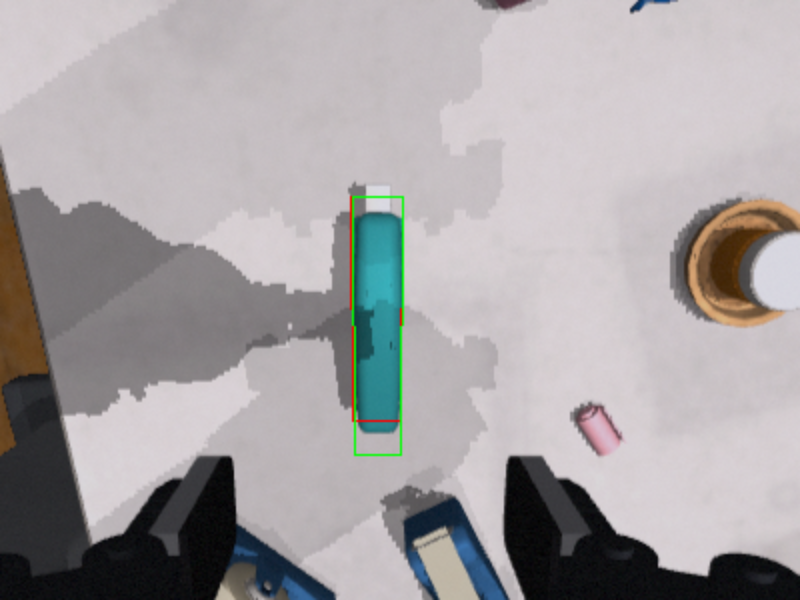

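Run:
```python
from h import *
for z in(.003,.007,.02): print('far',z,ray('wrist',(329,113.5),z))
for z in(.035,.045,.052): print('near',z,ray('wrist',(329,236.5),z))
print('mid pot check',ray('wrist',(537,155),.045))
manip.capture('top')
m=manip.camera_model('top')
for c,xy,k in masks('top','stapler_c'): print(c,[rect('top',k,z,m) for z in(.005,.05)])
```

```text
far 0.003 [[0.40923377 0.40043771]]
far 0.007 [[0.409184   0.40042306]]
far 0.02 [[0.40902224 0.40037547]]
near 0.035 [[0.39727678 0.28164438]]
near 0.045 [[0.39751517 0.28533299]]
near 0.052 [[0.39768205 0.28791501]]
mid pot check [[0.59394565 0.34489023]]
0.9 [(array([404.7, 332.3]), array([100.8,  28.6]), 85.0), (array([401.2, 323.1]), array([97.6, 27.7]), 85.0)]
```

Stapler: white base tip at crop (378,187), rear end at (378,433). That puts its centre at about (0.403, 0.341), axis 84.2°. Grasping.

Call:
jog_arm:
  rows:
    - [[0.7,0.38,4],0]
    - [[0,0,4],0]
    - [[0,0,4],0]
    - [[0,0,4],0]
    - [[0,0,3],0]

```text
t: 14.5
tool_pos: [0.4018, 0.3403, 0.0185]
eef_rot: [[0.099, 0.995, -0.002], [0.995, -0.099, -0.001], [-0.001, -0.002, -1.0]]
contact_force: [0.1, 0.4, 0.3]
gripper_width: 0.06
finger_force: 0.0
```

Call:
jog_arm:
  rows:
    - [[0,0,0],0]
    - [[0,0,0],0]
    - [[0,0,0],0]
    - [[0,0,0],0]
    - [[0,0,0],0]
  hand: 0
  force: 60

```text
t: 14.92
tool_pos: [0.4044, 0.3422, 0.0235]
eef_rot: [[0.099, 0.995, 0.003], [0.995, -0.099, 0.002], [0.003, 0.003, -1.0]]
contact_force: [-0.2, -0.3, -1.1]
gripper_width: 0.0201
finger_force: 59.5
```

Call:
jog_arm:
  rows:
    - [[0,0,0],0]
    - [[0,0,-3],0]
    - [[0,0,-4],0]
    - [[0,0,-4],0]
    - [[0,0,-3],0]

```text
t: 15.33
tool_pos: [0.4035, 0.3417, 0.1652]
eef_rot: [[0.099, 0.995, 0.003], [0.995, -0.099, 0.002], [0.002, 0.003, -1.0]]
contact_force: [0.3, 0.9, -1.2]
gripper_width: 0.0203
finger_force: 59.6
```

Run:
```python
from h import *
go((.5731,-.2855),76,.16)
manip.capture('top');m=manip.camera_model('top')
for q in('holder_short','holder_long'):
  for c,xy,k in masks('top',q): print(q,c,xy,*rect('top',k,.014,m))
m=manip.camera_model('wrist');im=manip.capture('wrist');cv2.imwrite('pics/w6.png',im[:,:,::-1])
```

```text
t 15.33 yaw 84.33 now-axes [-60.74  23.07   0.45] final-axes [-56.75  31.63   0.52] turn 0.145
holder_short 0.79 [414.6 162.2] [ 573.  -284.1] [149.1  57.2] 76.0
holder_long 0.84 [345.4 140.5] [638.4 -89.4] [176.7  67.3] 72.8
holder_long 0.43 [304.1 195.9] [489.5  35.7] [71.9 65.8] -1.1
```

View pics/w6.png

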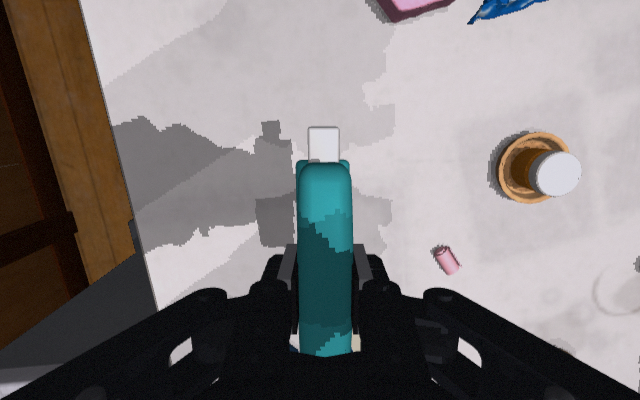

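Run:
```python
from h import *
o=manip.get_obs();m=manip.camera_model('wrist')
T=np.eye(4);T[:3,:3]=o['eef_rot'];T[:3,3]=o['tool_pos'];H=np.linalg.inv(T)@m['cam_to_world']
tip=ray('wrist',(324,127),o['tool_pos'][2]-.0135,m)[0];print('tip in tool mm',1000*o['eef_rot'].T[:2,:2]@(tip-o['tool_pos'][:2]))
a=np.radians(74.99);T1=np.eye(4);T1[:3,:3]=[[np.cos(a),np.sin(a),0],[np.sin(a),-np.cos(a),0],[0,0,-1]];T1[:3,3]=[.4105,-.2804,.2313]
m1=dict(camera_matrix=m['camera_matrix'],cam_to_world=T1@H)
im=cv2.imread('pics/w1.png');hsv=cv2.cvtColor(im,cv2.COLOR_BGR2HSV);k=(hsv[:,:,1]>70)&(hsv[:,:,2]>60)
b=np.zeros_like(k);b[60:216,436:515]=k[60:216,436:515]
n,l,s,_=cv2.connectedComponentsWithStats(b.astype(np.uint8));b=l==1+s[1:,4].argmax()
print(b.sum(),s[1:,:].tolist(),rect('w',b,.014,m1),ray('w',[(325,184)],.096,m1))
```

```text
tip in tool mm [59.87914012 -0.61000617]
7263 [[442, 71, 65, 139, 7263]] (array([ 569.8, -285.7]), array([143.8,  55.2]), 75.6) [[ 0.41279992 -0.27150066]]
```

Call:
jog_arm:
  rows:
    - [[-3.57,1.36,0],0]
    - [[-3.57,1.36,0],0]
    - [[-3.57,1.36,0],0]
    - [[-3.57,1.36,0],0]
    - [[-3.57,1.36,0],0]

```text
t: 15.95
tool_pos: [0.4514, 0.155, 0.1596]
eef_rot: [[0.098, 0.995, -0.003], [0.995, -0.098, -0.001], [-0.001, -0.003, -1.0]]
contact_force: [0.6, -0.7, -2.0]
gripper_width: 0.0205
finger_force: 59.6
```

Call:
jog_arm:
  rows:
    - [[-3.57,1.36,0],0]
    - [[-3.57,1.36,0],0]
    - [[-3.57,1.36,0],0]
    - [[-3.57,1.36,0],0]
    - [[-3.57,1.36,0],0]

```text
t: 16.37
tool_pos: [0.5015, -0.0292, 0.1595]
eef_rot: [[0.099, 0.995, -0.003], [0.995, -0.099, 0.001], [0.0, -0.003, -1.0]]
contact_force: [1.2, 0.4, -1.9]
gripper_width: 0.0204
finger_force: 59.6
```

Call:
jog_arm:
  rows:
    - [[-3.57,1.36,0],0]
    - [[-3.57,1.36,0],0]
    - [[-3.57,1.36,0],0]
    - [[-3.57,1.36,0],0]
    - [[-3.57,1.36,0],0]

```text
t: 16.78
tool_pos: [0.5517, -0.2132, 0.1591]
eef_rot: [[0.099, 0.995, -0.003], [0.995, -0.099, 0.002], [0.002, -0.003, -1.0]]
contact_force: [1.2, -0.5, -1.1]
gripper_width: 0.0203
finger_force: 59.6
```

Call:
jog_arm:
  rows:
    - [[0,0,0],0.073]
    - [[0,0,0],0.073]
    - [[0,0,0],0]
    - [[0,0,0],0]

```text
t: 17.12
tool_pos: [0.5517, -0.2114, 0.1594]
eef_rot: [[0.241, 0.971, -0.003], [0.971, -0.241, 0.002], [0.001, -0.003, -1.0]]
contact_force: [0.8, 0.1, -1.6]
gripper_width: 0.0204
finger_force: 59.6
```

Run:
```python
from h import *
go((.5715,-.2855),75.8,.06)
```

```text
t 17.12 yaw 76.05 now-axes [-6.72  3.74  9.93] final-axes [-6.7   3.74  9.94] turn 0.004
```

Call:
jog_arm:
  rows:
    - [[-3.36,1.87,0],0.004]
    - [[-3.36,1.87,0],0]
    - [[0,0,4],0]
    - [[0,0,4],0]
    - [[0,0,2],0]

```text
t: 17.53
tool_pos: [0.5702, -0.2847, 0.0564]
eef_rot: [[0.245, 0.97, -0.005], [0.97, -0.245, 0.003], [0.002, -0.006, -1.0]]
contact_force: [-1.5, 1.6, -1.7]
gripper_width: 0.0202
finger_force: 59.6
```

Call:
jog_arm:
  rows:
    - [[0,0,0],0]
    - [[0,0,0],0]

```text
t: 17.7
tool_pos: [0.5715, -0.2848, 0.0598]
eef_rot: [[0.245, 0.97, -0.003], [0.97, -0.245, 0.002], [0.001, -0.004, -1.0]]
contact_force: [0.5, -0.7, -1.6]
gripper_width: 0.0204
finger_force: 59.5
```

Run:
```python
from h import *
go((.5715,-.2855),75.8,.026)
m=manip.camera_model('wrist');im=manip.capture('wrist')
def box(w,l,z):
    a=np.radians(75.8);u=np.array([np.cos(a),np.sin(a)]);v=np.array([-u[1],u[0]])
    return np.array([[*(np.array([.5715,-.2855])+s*l/2*u+t*w/2*v),z] for s,t in((1,1),(1,-1),(-1,-1),(-1,1))])
cv2.polylines(im,[proj('wrist',box(.040,.134,.014),m).round().astype(np.int32)],1,(255,0,0),1)
cv2.imwrite('pics/w7.png',im[:,:,::-1])
```

```text
t 17.7 yaw 75.84 now-axes [-0.07  0.03  3.38] final-axes [-0.07  0.02  3.38] turn 0.001
```

View pics/w7.png

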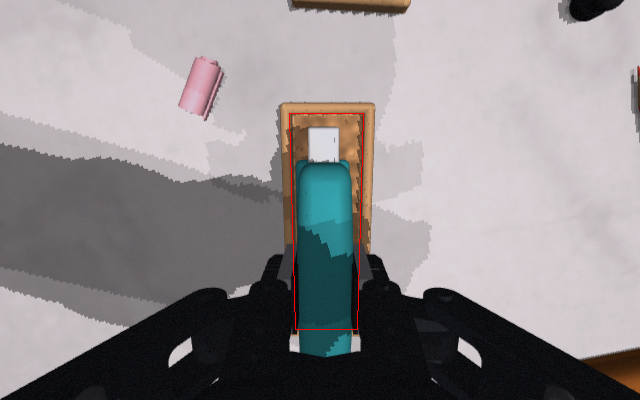

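The tray outline matches the model (red box 290–363, rows 113–329) and the stapler is centred over it. Lower it.

Call:
jog_arm:
  rows:
    - [[0,0.07,1.5],0]
    - [[0,0,1.2],0]
    - [[0,0,0.4],0]
    - [[0,0,0],0]
    - [[0,0,0],0]

```text
t: 18.17
tool_pos: [0.5736, -0.2864, 0.0309]
eef_rot: [[0.246, 0.969, 0.0], [0.969, -0.246, -0.0], [-0.0, 0.0, -1.0]]
contact_force: [0.8, -0.5, -0.5]
gripper_width: 0.0202
finger_force: 59.6
```

Call:
jog_arm:
  rows:
    - [[0,0,0.2],0]
    - [[0,0,0.1],0]
    - [[0,0,0],0]

```text
t: 18.42
tool_pos: [0.5736, -0.2865, 0.0276]
eef_rot: [[0.246, 0.969, 0.0], [0.969, -0.246, -0.0], [-0.0, 0.0, -1.0]]
contact_force: [-1.2, -0.0, -1.8]
gripper_width: 0.0203
finger_force: 59.6
```

Call:
jog_arm:
  rows:
    - [[0,0,0.15],0]
    - [[0,0,0.1],0]
    - [[0,0,0],0]

```text
t: 18.67
tool_pos: [0.5736, -0.2866, 0.0272]
eef_rot: [[0.246, 0.969, 0.001], [0.969, -0.246, -0.001], [-0.001, 0.001, -1.0]]
contact_force: [-5.0, 3.0, 14.3]
gripper_width: 0.0203
finger_force: 61.5
```

Call:
jog_arm:
  rows:
    - [[0,0,0.1],0]
    - [[0,0,0],0]
    - [[0,0,0],0]

```text
t: 18.92
tool_pos: [0.5736, -0.2866, 0.0271]
eef_rot: [[0.246, 0.969, 0.001], [0.969, -0.246, -0.001], [-0.001, 0.001, -1.0]]
contact_force: [-7.0, 4.2, 19.4]
gripper_width: 0.0204
finger_force: 62.3
```

Call:
jog_arm:
  rows:
    - [[0,0,-0.1],0]
    - [[0,0,0],0]
    - [[0,0,0],0]
    - [[0,0,0],0]
  hand: 6

```text
t: 19.25
tool_pos: [0.5734, -0.2864, 0.0246]
eef_rot: [[0.246, 0.969, -0.0], [0.969, -0.246, 0.0], [0.0, -0.0, -1.0]]
contact_force: [0.0, -0.3, -0.2]
gripper_width: 0.0602
finger_force: 0.0
```

Call:
jog_arm:
  rows:
    - [[0,0,-3],0]
    - [[0,0,-4],0]
    - [[0,0,-4],0]
    - [[0,0,-4],0]
    - [[0,0,-4],0]

```text
t: 19.67
tool_pos: [0.573, -0.2861, 0.2162]
eef_rot: [[0.246, 0.969, -0.001], [0.969, -0.246, 0.0], [0.0, -0.001, -1.0]]
contact_force: [0.9, 0.5, -0.2]
gripper_width: 0.06
finger_force: 0.0
```

Run:
```python
from h import *
m=manip.camera_model('wrist');im=manip.capture('wrist');cv2.imwrite('pics/w8.png',im[:,:,::-1])
for q,z in(('stapler_c',.03),('holder_short',.014),('holder_long',.014)):
  for c,xy,k in masks('wrist',q): print(q,c,xy,k.sum(),*rect('wrist',k,z,m))
go((.445,.160),112,.22)
```

```text
stapler_c 0.6 [324.3 185. ] 2752 [ 571.8 -288.4] [124.6  24.8] 76.4
holder_short 0.7 [315.4 166.3] 4268 [ 571.8 -285.4] [145.   53.5] 76.2
holder_long 0.98 [339.9  27.3] 3752 [ 619.1 -150.1] [60.6 49.9] -17.2
t 19.87 yaw 75.73 now-axes [ 40.13 -23.53  -0.5 ] final-axes [46.27  4.76 -0.4 ] turn -0.633
```

View pics/w8.png

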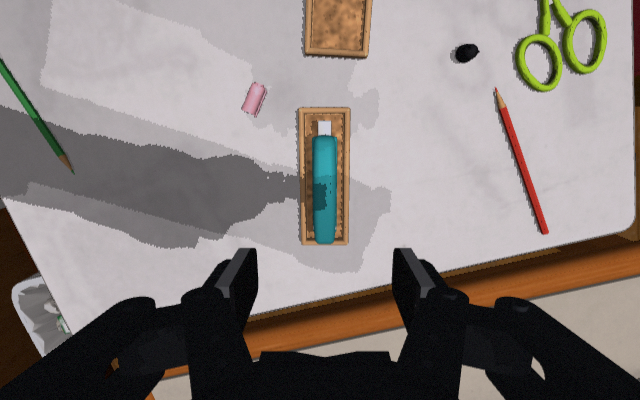

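The stapler lies in the short tray: stapler (325,185), tray (324,176). On the way I'll look at the long tray from above.

Call:
jog_arm:
  rows:
    - [[3.8,0.25,0],0]
    - [[3.8,0.25,0],0]
    - [[3.8,0.25,0],0]
    - [[3.8,0.25,0],0]
    - [[3.8,0.25,0],0]
  hand: 7

```text
t: 20.28
tool_pos: [0.6314, -0.1034, 0.2121]
eef_rot: [[0.247, 0.969, -0.004], [0.969, -0.247, 0.001], [0.0, -0.004, -1.0]]
contact_force: [1.0, -0.4, -0.1]
gripper_width: 0.0698
finger_force: 0.0
```

Call:
jog_arm:
  rows:
    - [[0,0,0],0]
    - [[0,0,0],0]

```text
t: 20.45
tool_pos: [0.6316, -0.1027, 0.2122]
eef_rot: [[0.243, 0.97, -0.004], [0.97, -0.243, 0.001], [-0.0, -0.004, -1.0]]
contact_force: [-0.4, -0.7, -0.4]
gripper_width: 0.0698
finger_force: 0.0
```

Run:
```python
from h import *
m=manip.camera_model('wrist');im=manip.capture('wrist')
for q,z in(('holder_long',.014),):
  for c,xy,k in masks('wrist',q): print(q,c,xy,k.sum(),*rect('wrist',k,z,m))
go((.445,.160),112,.22)
```

```text
holder_long 0.86 [328.2 158. ] 10268 [638.4 -88.2] [175.7  60.8] 72.8
t 20.55 yaw 75.74 now-axes [ 21.13 -24.6   -0.64] final-axes [31.59 -7.34 -0.71] turn -0.633
```

Call:
jog_arm:
  rows:
    - [[2.35,-2.73,0],0]
    - [[2.35,-2.73,0],0]
    - [[2.35,-2.73,0],0]
    - [[2.35,-2.73,0],0]
    - [[2.35,-2.73,0],0]

```text
t: 20.97
tool_pos: [0.5275, 0.0416, 0.214]
eef_rot: [[0.25, 0.968, -0.001], [0.968, -0.25, -0.0], [-0.0, -0.001, -1.0]]
contact_force: [0.8, 0.6, -0.2]
gripper_width: 0.0702
finger_force: 0.0
```

Call:
jog_arm:
  rows:
    - [[2.35,-2.73,0],0]
    - [[2.35,-2.73,0],0]
    - [[2.35,-2.73,0],0]
    - [[2.35,-2.73,0],0]
    - [[0,0,0],-0.105]

```text
t: 21.38
tool_pos: [0.4422, 0.1626, 0.2142]
eef_rot: [[0.139, 0.99, -0.004], [0.99, -0.139, 0.001], [0.001, -0.004, -1.0]]
contact_force: [0.7, -0.2, -0.2]
gripper_width: 0.0703
finger_force: 0.0
```

Call:
jog_arm:
  rows:
    - [[0,0,0],-0.105]
    - [[0,0,0],-0.105]
    - [[0,0,0],-0.105]
    - [[0,0,0],-0.105]
    - [[0,0,0],-0.105]

```text
t: 21.8
tool_pos: [0.4463, 0.1587, 0.2142]
eef_rot: [[-0.374, 0.927, -0.001], [0.927, 0.374, -0.0], [-0.0, -0.001, -1.0]]
contact_force: [-0.3, -0.0, 0.0]
gripper_width: 0.07
finger_force: 0.0
```

Call:
jog_arm:
  rows:
    - [[0,0,0],0]
    - [[0,0,0],0]

```text
t: 21.97
tool_pos: [0.4463, 0.159, 0.2144]
eef_rot: [[-0.367, 0.93, -0.001], [0.93, 0.367, -0.0], [0.0, -0.001, -1.0]]
contact_force: [-0.4, 0.7, -0.0]
gripper_width: 0.0702
finger_force: 0.0
```

Run:
```python
from h import *
m=manip.camera_model('wrist');im=manip.capture('wrist')
for c,xy,k in masks('wrist','tape_dispenser_c'):
  print(c,xy,k.sum()); [print(z,*rect('wrist',k,z,m)) for z in(.01,.04,.06)]
t=manip.tip_of('wrist','tape_dispenser_c');print([(d['confidence'],d['xy'],ray('wrist',d['xy'],.0415,m)) for d in t])
def box(cx,cy,yaw,w,l,z):
    a=np.radians(yaw);u=np.array([np.cos(a),np.sin(a)]);v=np.array([-u[1],u[0]])
    return np.array([[*(np.array([cx,cy])+s*l/2*u+t*w/2*v),z] for s,t in((1,1),(1,-1),(-1,-1),(-1,1))])
cv2.polylines(im,[proj('wrist',box(.445,.16,111.8,.037,.152,0),m).round().astype(np.int32)],1,(255,0,0),1)
cv2.imwrite('pics/w9.png',cv2.resize(im[20:320,140:540,::-1],(800,600)))
o=manip.get_obs();print(o['t'],o['tool_pos'],o['eef_rot'][:,0])
```

```text
0.73 [327.  169.6] 5103
0.01 [444.1 160.6] [157.2  42.5] -67.6
0.04 [442.2 165.7] [143.6  38.8] -67.6
0.06 [440.9 169.1] [134.5  36.3] -67.6
0.66 [210.4  88.6] 4022
0.01 [308.5 199.9] [119.2  37.4] -45.0
0.04 [318.3 201.6] [108.9  34.2] -45.0
0.06 [324.9 202.8] [102.  32.] -45.0
[(0.83, [324.8, 180.2], array([[0.44395651, 0.16410912]])), (0.69, [209.3, 89.5], array([[0.31843333, 0.20250749]]))]
22.1167 [0.44636101 0.15962971 0.21458897] [-3.69350089e-01  9.29290327e-01 -5.49865950e-06]
```

View pics/w9.png

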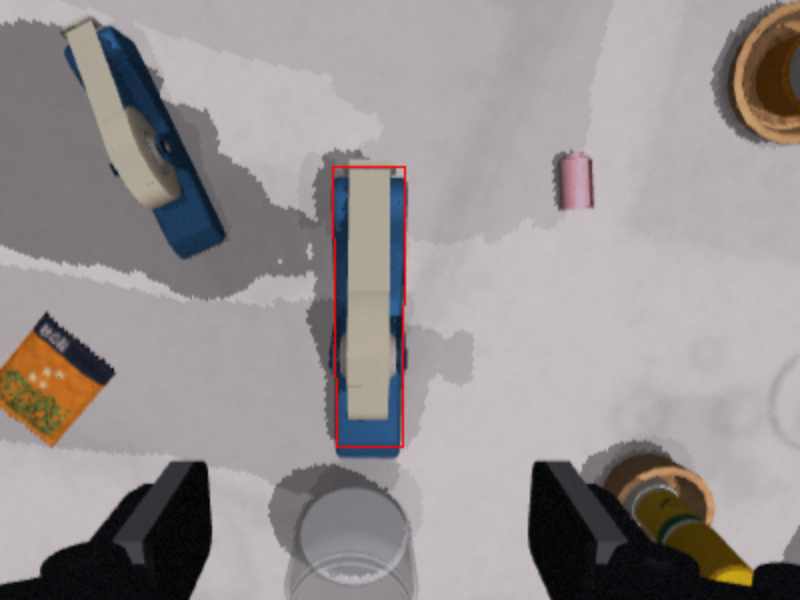

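Run:
```python
from h import *
a=np.radians(111.8);u=np.array([np.cos(a),np.sin(a)]);v=np.array([-u[1],u[0]])
f=lambda r,z,c=324.5:[round(float(x)*1000,1) for x in ((ray('wrist',(c,r),z)[0]-[.445,.16])@u,(ray('wrist',(c,r),z)[0]-[.445,.16])@v)]
print('near',[f(248.5,z) for z in(0,.01,.02,.03)])
print('farblue',[f(109,z) for z in(0,.01,.02,.04)])
print('fartip',[f(100,z) for z in(.02,.04,.06)])
```

```text
near [[-82.0, -0.4], [-77.9, -0.4], [-73.8, -0.4], [-69.7, -0.4]]
farblue [[70.6, -0.7], [70.4, -0.7], [70.3, -0.7], [69.9, -0.7]]
fartip [[78.5, -0.8], [77.7, -0.8], [76.9, -0.8]]
```

Large dispenser in the crop: near end (368,457), cutter tip (370,160). That gives its centre at about (0.445, 0.1615), yaw 112°. The jar at (355,540) is clear of the fingers.

Call:
jog_arm:
  rows:
    - [[0.25,-0.04,4],-0.008]
    - [[0,0,4],0]
    - [[0,0,4],0]
    - [[0,0,4],0]
    - [[0,0,2.8],0]

```text
t: 22.53
tool_pos: [0.4435, 0.1619, 0.024]
eef_rot: [[-0.378, 0.926, -0.002], [0.926, 0.378, -0.001], [0.0, -0.002, -1.0]]
contact_force: [-0.7, -1.0, 0.1]
gripper_width: 0.07
finger_force: 0.0
```

Call:
jog_arm:
  rows:
    - [[0,0,0],0]
    - [[0,0,0],0]
    - [[0,0,0],0]
    - [[0,0,0],0]
    - [[0,0,0],0]
  hand: 0
  force: 100

```text
t: 22.95
tool_pos: [0.4463, 0.1626, 0.0284]
eef_rot: [[-0.379, 0.925, 0.003], [0.925, 0.379, 0.001], [-0.001, 0.003, -1.0]]
contact_force: [-0.7, -0.6, 0.6]
gripper_width: 0.0322
finger_force: 99.8
```

Call:
jog_arm:
  rows:
    - [[0,0,0],0]
    - [[0,0,-1],0]
    - [[0,0,-1],0]
    - [[0,0,0],0]

```text
t: 23.28
tool_pos: [0.4464, 0.1627, 0.0486]
eef_rot: [[-0.379, 0.925, 0.003], [0.925, 0.379, 0.001], [-0.001, 0.003, -1.0]]
contact_force: [0.4, -0.1, -4.9]
gripper_width: 0.0322
finger_force: 100.2
```

Call:
jog_arm:
  rows:
    - [[0,0,-2],0]
    - [[0,0,-3],0]
    - [[0,0,-3.5],0]
    - [[0,0,-3],0]
    - [[0,0,-1.5],0]

```text
t: 23.7
tool_pos: [0.4467, 0.1628, 0.1803]
eef_rot: [[-0.379, 0.925, 0.005], [0.925, 0.379, 0.001], [-0.001, 0.005, -1.0]]
contact_force: [1.1, 0.2, -5.9]
gripper_width: 0.0319
finger_force: 101.1
```

Call:
jog_arm:
  rows:
    - [[0,0,0],0]
    - [[0,0,0],0]

```text
t: 23.87
tool_pos: [0.4454, 0.1625, 0.1769]
eef_rot: [[-0.379, 0.925, 0.002], [0.925, 0.379, 0.0], [-0.0, 0.002, -1.0]]
contact_force: [-0.1, 0.1, -6.0]
gripper_width: 0.0319
finger_force: 101.2
```

Run:
```python
from h import *
im=manip.capture('scene');cv2.imwrite('pics/s2.png',cv2.resize(im[130:330,150:450,::-1],(780,520)))
go((.6384,-.0885),72.9,.17)
```

```text
t 23.92 yaw 112.29 now-axes [-30.56   8.45   0.56] final-axes [-18.26  25.92   0.57] turn 0.687
```

View pics/s2.png

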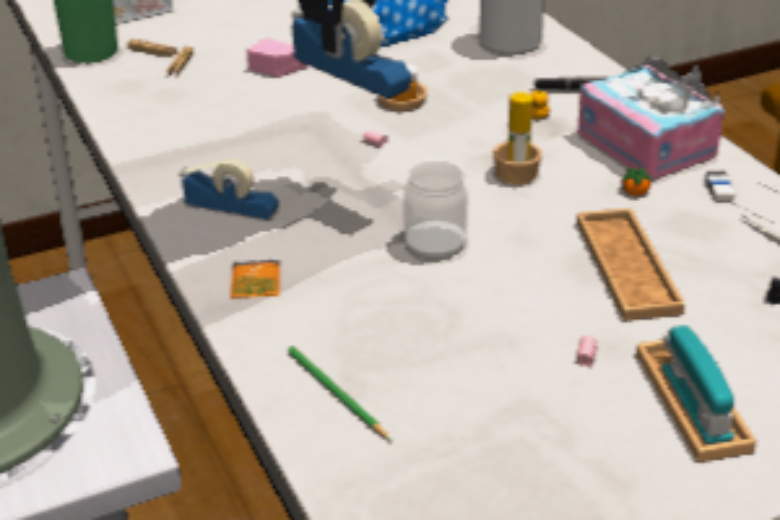

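The dispenser is gripped and lifted, crop (350,40). The jar is untouched at (435,210). The glue stick and stapler are seated. Carry it to the long tray.

Call:
jog_arm:
  rows:
    - [[-2.5,0.7,0],0]
    - [[-3.4,0.94,0],0]
    - [[-3.5,0.96,0],0]
    - [[-3.5,0.96,0],0]
    - [[-3.5,0.97,0],0]

```text
t: 24.33
tool_pos: [0.5483, 0.0266, 0.174]
eef_rot: [[-0.379, 0.925, -0.004], [0.925, 0.379, 0.001], [0.002, -0.004, -1.0]]
contact_force: [1.1, 0.5, -6.2]
gripper_width: 0.0316
finger_force: 100.8
```

Call:
jog_arm:
  rows:
    - [[-3.5,0.97,0],0]
    - [[-3.5,0.97,0],0]
    - [[-3.4,0.94,0],0]
    - [[-2.5,0.7,0],0]
    - [[-1.26,0.34,0],0]

```text
t: 24.75
tool_pos: [0.6397, -0.0916, 0.1731]
eef_rot: [[-0.376, 0.926, -0.003], [0.926, 0.376, -0.0], [0.001, -0.003, -1.0]]
contact_force: [0.3, 0.8, -4.7]
gripper_width: 0.0318
finger_force: 100.9
```

Call:
jog_arm:
  rows:
    - [[0,0,0],0.1]
    - [[0,0,0],0.115]
    - [[0,0,0],0.115]
    - [[0,0,0],0.115]
    - [[0,0,0],0.115]

```text
t: 25.17
tool_pos: [0.6374, -0.088, 0.1731]
eef_rot: [[0.176, 0.984, -0.005], [0.984, -0.176, 0.001], [0.0, -0.005, -1.0]]
contact_force: [0.1, -0.2, -4.8]
gripper_width: 0.0322
finger_force: 100.8
```

Call:
jog_arm:
  rows:
    - [[0,0,0],0.08]
    - [[0,0,0],0.047]
    - [[0,0,0],0]
    - [[0,0,0],0]

```text
t: 25.5
tool_pos: [0.6378, -0.088, 0.1741]
eef_rot: [[0.292, 0.956, -0.004], [0.956, -0.292, 0.001], [-0.0, -0.004, -1.0]]
contact_force: [-0.7, -0.8, -4.8]
gripper_width: 0.0321
finger_force: 100.8
```

Run:
```python
from h import *
go((.6384,-.0885),72.9,.08)
o=manip.get_obs();print(o['tool_pos'],o['eef_rot'][:,2],o['moment'])
im=manip.capture('scene');m=manip.camera_model('scene')
a=np.radians(72.9);u=np.array([np.cos(a),np.sin(a)]);v=np.array([-u[1],u[0]]);b=o['tool_pos'][2]-.0275
c=np.array(o['tool_pos'][:2])-.001*u
for z in(b,):
  P=np.array([[*(c+s*.076*u+t*.0185*v),z] for s,t in((1,1),(1,-1),(-1,-1),(-1,1))])
  cv2.polylines(im,[proj('scene',P,m).round().astype(np.int32)],1,(255,0,0),1)
ctr=proj('scene',[[*c,b]],m)[0].astype(int);print(ctr)
x0,y0=ctr[0]-100,max(ctr[1]-90,0)
cv2.imwrite('pics/s3.png',cv2.resize(im[y0:y0+150,x0:x0+200,::-1],(800,600),interpolation=cv2.INTER_CUBIC))
```

```text
t 25.5 yaw 73.0 now-axes [-0.03  0.11  9.41] final-axes [-0.03  0.07  9.41] turn 0.002
[ 0.63783863 -0.08801908  0.17411508] [-0.00402214  0.00103847 -0.99999137] [-0.01720741 -0.01237889  0.04710316]
[396 183]
```

View pics/s3.png

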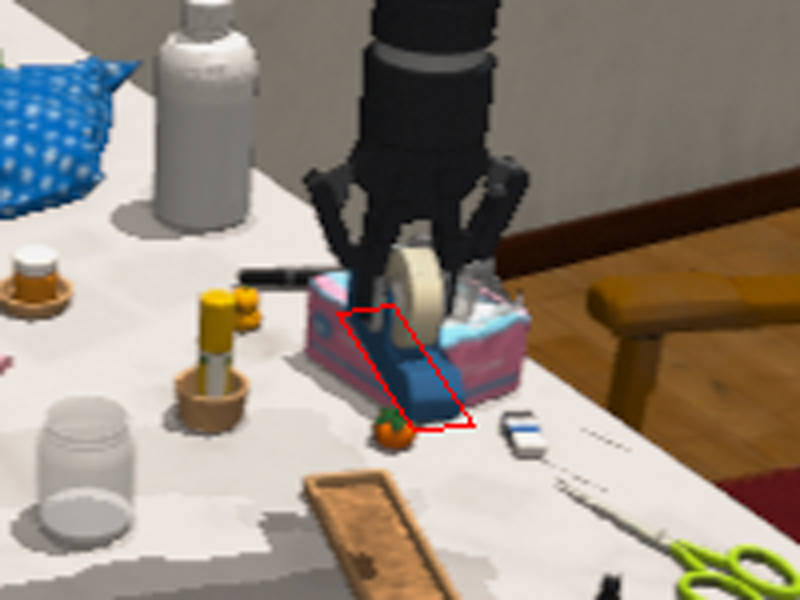

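The held base matches the predicted level box (red), with its end at (440,422) against 428 predicted. That is no noticeable tilt, so lower it.

Call:
jog_arm:
  rows:
    - [[0,0.09,3],0.002]
    - [[0,0,3],0]
    - [[0,0,3],0]
    - [[0,0,2],0]
    - [[0,0,0.5],0]

```text
t: 25.97
tool_pos: [0.6363, -0.0877, 0.0567]
eef_rot: [[0.295, 0.956, -0.008], [0.956, -0.295, 0.002], [-0.0, -0.008, -1.0]]
contact_force: [-0.9, 0.2, -5.0]
gripper_width: 0.032
finger_force: 100.7
```

Call:
jog_arm:
  rows:
    - [[0,0,0],0]
    - [[0,0,0],0]

```text
t: 26.13
tool_pos: [0.6405, -0.0887, 0.0623]
eef_rot: [[0.295, 0.955, 0.001], [0.955, -0.295, -0.0], [0.0, 0.001, -1.0]]
contact_force: [0.4, -0.7, -5.3]
gripper_width: 0.0319
finger_force: 100.7
```

Run:
```python
from h import *
go((.6384,-.0885),72.9,.032)
m=manip.camera_model('wrist');im=manip.capture('wrist')
def box(w,l,z):
    a=np.radians(72.9);u=np.array([np.cos(a),np.sin(a)]);v=np.array([-u[1],u[0]])
    return np.array([[*(np.array([.6384,-.0885])+s*l/2*u+t*w/2*v),z] for s,t in((1,1),(1,-1),(-1,-1),(-1,1))])
cv2.polylines(im,[proj('wrist',box(.049,.164,.014),m).round().astype(np.int32)],1,(255,0,0),1)
cv2.imwrite('pics/w10.png',im[:,:,::-1])
```

```text
t 26.13 yaw 72.84 now-axes [-0.04 -0.21  3.03] final-axes [-0.04 -0.2   3.03] turn -0.001
```

View pics/w10.png

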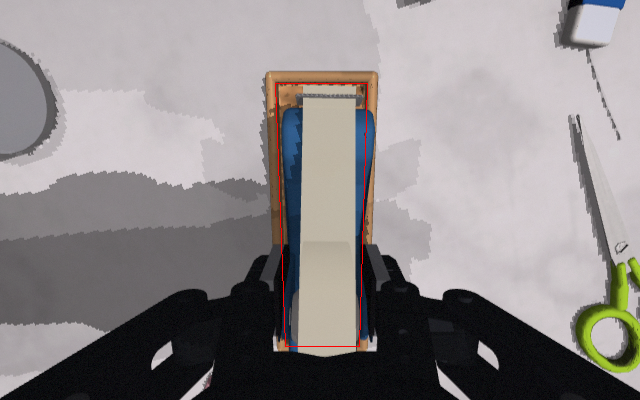

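The tray interior spans columns 276–368 and the dispenser 283–374, so I'll shift about 2.5 mm along tool −y and lower.

Call:
jog_arm:
  rows:
    - [[0,-0.25,0.5],0]
    - [[0,0,0.7],0]
    - [[0,0,0.5],0]
    - [[0,0,0.4],0]
    - [[0,0,0.3],0]

```text
t: 26.6
tool_pos: [0.6373, -0.0878, 0.0372]
eef_rot: [[0.295, 0.955, -0.001], [0.955, -0.295, 0.0], [-0.0, -0.001, -1.0]]
contact_force: [-0.4, -0.2, -4.8]
gripper_width: 0.0321
finger_force: 100.8
```

Call:
jog_arm:
  rows:
    - [[0,0,0.2],0]
    - [[0,0,0.1],0]
    - [[0,0,0],0]

```text
t: 26.85
tool_pos: [0.6375, -0.0878, 0.0345]
eef_rot: [[0.296, 0.955, -0.0], [0.955, -0.296, 0.0], [-0.0, -0.0, -1.0]]
contact_force: [0.4, -0.1, -4.7]
gripper_width: 0.0319
finger_force: 100.8
```

Call:
jog_arm:
  rows:
    - [[0,0,0.15],0]
    - [[0,0,0.1],0]
    - [[0,0,0],0]

```text
t: 27.1
tool_pos: [0.6379, -0.0879, 0.0325]
eef_rot: [[0.295, 0.955, 0.001], [0.955, -0.295, -0.0], [0.0, 0.001, -1.0]]
contact_force: [0.5, -0.4, -4.2]
gripper_width: 0.0321
finger_force: 101.0
```

Call:
jog_arm:
  rows:
    - [[0,0,0.1],0]
    - [[0,0,0],0]

```text
t: 27.27
tool_pos: [0.6379, -0.0879, 0.0325]
eef_rot: [[0.296, 0.955, 0.001], [0.955, -0.296, -0.0], [-0.0, 0.001, -1.0]]
contact_force: [-2.6, 0.2, 3.9]
gripper_width: 0.0319
finger_force: 101.8
```

Contact at the expected height. Release, rise and check.

Call:
jog_arm:
  rows:
    - [[0,0,0],0]
    - [[0,0,0],0]
    - [[0,0,0],0]
    - [[0,0,0],0]
  hand: 6.5

```text
t: 27.6
tool_pos: [0.6381, -0.088, 0.0315]
eef_rot: [[0.296, 0.955, 0.001], [0.955, -0.296, -0.0], [0.0, 0.001, -1.0]]
contact_force: [-0.9, 0.6, 0.6]
gripper_width: 0.065
finger_force: 0.0
```

Call:
jog_arm:
  rows:
    - [[0,0,-2],0]
    - [[0,0,-3.5],0]
    - [[0,0,-4],0]
    - [[0,0,-4],0]
    - [[0,0,-4],0]

```text
t: 28.02
tool_pos: [0.6374, -0.0878, 0.2081]
eef_rot: [[0.296, 0.955, -0.0], [0.955, -0.296, 0.0], [0.0, -0.0, -1.0]]
contact_force: [1.3, 0.0, -0.1]
gripper_width: 0.0649
finger_force: 0.0
```

Call:
jog_arm:
  rows:
    - [[0,0,0],0]
    - [[0,0,0],0]

```text
t: 28.18
tool_pos: [0.6398, -0.0884, 0.2098]
eef_rot: [[0.296, 0.955, 0.007], [0.955, -0.296, -0.002], [0.0, 0.007, -1.0]]
contact_force: [-0.7, 0.4, -0.9]
gripper_width: 0.0648
finger_force: 0.0
```

Run:
```python
from h import *
m=manip.camera_model('wrist');a=manip.capture('wrist')
for c,xy,k in masks('wrist','tape_dispenser_c'): print(c,xy,*rect('wrist',k,.03,m))
for d in manip.tip_of('wrist','tape_dispenser_c'): print(d['confidence'],ray('wrist',d['xy'],.0455,m))
b=manip.capture('scene')
v=np.vstack([cv2.resize(a[60:260,120:520],(600,300)),cv2.resize(b[130:330,230:630],(600,300))])
cv2.imwrite('pics/f.png',v[:,:,::-1])
manip.capture('top')
for c,xy,k in masks('top','jar_empty')[:1]: print('jar',xy,*fitcyl('top',k,.0335,0,.084,(.48,.036)))
```

```text
0.65 [321.7 174.2] [636.9 -87.2] [149.4  38.8] 72.8
0.88 [[ 0.63759817 -0.08184535]]
jar [300.5 195.9] [0.4818 0.0371] 135.49803921568628
```

View pics/f.png

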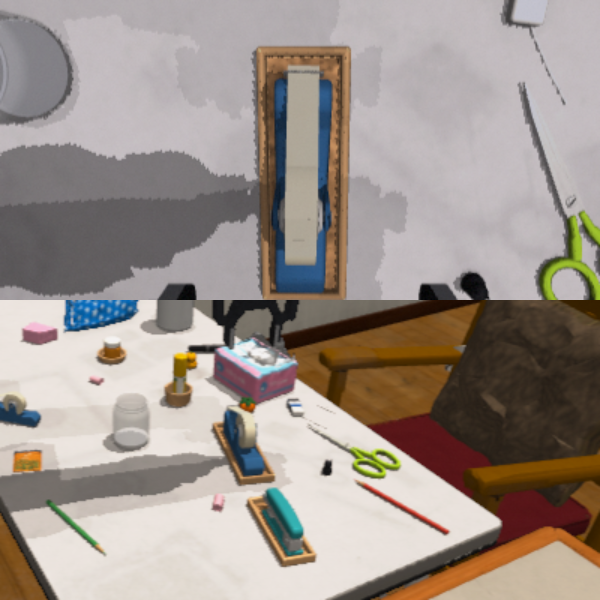

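The final picture shows the dispenser seated and aligned in the long tray (245,445). The stapler (282,520), glue stick (180,375) and pot (112,348) are in their holders, and the jar (130,420) hasn't moved. Hand in.

```bash
python3 -c "
from bench import manip
print(manip.sign_off())"
```

```text
the job is handed in; nothing more can be done
None
```

I put the glue stick, paint pot, stapler and larger tape dispenser each in its own holder, left the glass jar where it stood, and handed the job in at about 28 s; the hand-in gave no verdict, but the last pictures showed all four seated.

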